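Catch the thread of the treat jar's lid and screw it home

ROBOT

A 6-joint arm with a two-finger parallel gripper is mounted at the origin on the work surface. World frame = base frame: x ahead of the robot, y to its left, z up, the work surface at z = 0. Lengths are in m, angles in rad, forces in N, time in s.
With the tool pointing down it reaches from about 0.425 to 1.125 m from the base axis. Payload 14.9 kg.
Tool frame: the origin (TCP) lies between the finger pads; the fingertips stand 8 mm ahead of it and the grasp point (between the pads) lies 11 mm behind it; z points along the fingers, y is the direction in which the jaws open and shut (so a half turn about z gives the same grasp; the last joint's range is limited). The gripper opens to 91 mm and grips with 3 to 60 N. Pads are 32 mm wide; open, the fingers measure 118 mm over their backs; the gripper's body (76 mm by 178 mm) begins 60 mm behind the grasp point.
Start: joints at [1.12, 0.379, 1.734, -0, 1.028, -0.033], TCP at [0.284, 0.64, 0.222] pointing down, gripper open.
Joint ranges: [-2.77, 2.77], [-0.74, 2.19], [0, 2.66], [-1.06, 4.2], [0.31, 2.87], [-3.08, 3.08]. Speed limits (rad/s): [1.89, 1.89, 2.39, 3.14, 3.14, 3.14].

INTERFACE

Orientations are given as a unit quaternion [x, y, z, w].
In Python, from cell import bot, get_image, nets gives the robot as it stands.
- The arm moves only by the tool arm_command, never from a script. Its argument "series" is a list that holds one entry, the list of rows, each a list of 4 numbers: the shift along the tool's x, y, z in mm, then the turn about the tool's z in degrees. In form: [[[x, y, z, twist], ...]]. A call has 1 to 20 rows; each row is the pose to reach, as a shift and turn from the pose measured when the call began, along the tool's axes at that moment; what a row does not reach only later rows make up. A row lasts 1/8 s, in which the tool goes at most 62.5 mm and 10.7 degrees, less where a joint would pass 70% of its speed; a pose out of reach is approached as far as the arm can. A call with a gripper value outside its range is refused whole. "grip" is the closure, from 0 (fully open) to 1 (shut), set as the call begins (left out, the last holds). The fingers move at their own pace and stop on an object; the grip force is fixed at half the most. Time passes only in rows, so rows that repeat a pose let the fingers close. It gives the time, the measured TCP pose, the force and the opening at its end, in the units of the state.
- bot.observe(): the state, without advancing time (a new reading comes with each control period).
- get_image(name): name is "scene" or "side" or "wrist"; returns a dict with "image" (384x512x3 uint8, red, green, blue), "range_z" (384x512 float32, m along the optical axis (not along the pixel's ray), 0 where there is no reading), "camera_matrix" (3x3 intrinsics, pixels), "k1" (the pictures are not rectified: a ray, as slopes to the right and down, at radius r is drawn at 1 + k1 r^2 times it, then the intrinsics apply), "position" and "attitude" of the camera in the world. Camera axes: x right, y down, z forward; pixel columns grow to the right and rows downward; lengths in m; the calibration is good to about 2 mm. A picture is of the moment at which its call begins.
- bot.finish_job(): hands the job in, once; it reports no verdict.
Trained networks look in a picture, given as the dict that the camera call returned (one of the last four; its "shot" number tells which), for a name from the list of things; names that differ only in an ending like _2 or _b are one class to them, and where a whole thing is asked for, a point or a joint stands for the part that bears it (a point fixed in the world has none). Each returns a list of dicts, best first, with "conf" (0 to 1); they miss things now and then, are a little off and sometimes report something else, mostly with a low value. They report only what shows in the picture. A call takes as long as a camera call. They do not tell look-alikes from the thing itself.
- nets.look_for(target, picture): "xy" ([column, row] in pixels, amid what is visible of it).
- nets.trace(target, picture): "region" (384x512 bool, what is visible of it) and "xy" ([column, row] in pixels, amid what is visible of it).
The state is a dict: "time_s": time; "joint_pos": joint angles; "qvel": joint speeds; "joint_efforts": joint torques, N m; "tcp_pos": TCP position; "tcp_rot": TCP orientation; "contact_force": force on the tool from outside, world axes, zero at the start; "wrist_torque": the same for the moment, N m; "width": finger opening in m.
Only numpy, scipy, OpenCV 4.12 (cv2) and the standard library are available. Lean on these libraries where they do the work, as an engineer would, in place of code of your own. Each camera call takes 0.05 s, during which the arm holds its last target. There are 200 camera calls.

TASK

The lid of the square amber treat jar was only set on the jar: it looks nearly shut but its thread has not caught. Leaving it on the jar, turn the lid backwards (anticlockwise from above) until it drops into the thread, then screw it down clockwise as far as it goes, so that its grip bar lies square with the jar's front, and let go. Leave the other things where they are.

Things in the scene. Friction and masses are not known exactly. Their poses are not given: they have to be found in the camera images.
- jar: Square amber glass treat jar, 108 mm square, standing in the lowest clear acrylic tray on a rubber foot that holds it fast: it neither shifts nor turns. Origin at the centre of its underside, 12 mm above the counter; z up along its axis; -x points out of its front face, which carries a plain steel label plate.
- jar_mouth (a point): Centre of the jar's round mouth, 134 mm above its origin, jar's axes; neck 84 mm wide, three-start thread. Lid angle: anticlockwise from closed (lid, jar axes parallel). Riding on top of the thread, the lid turns back to 76 degrees and there drops 11 mm by its own weight; a stop ends back-turning at 94. It then screws clockwise, sinking 3 mm more, to a stop at 0. Uncaught, it rides level to 0.
- lid_bar (a point): Centre of the grip bar that stands up across the lid, on the lid's axis, 14 mm below the bar's top. Bar 88 mm long along the lid's y, 16 mm wide along its x, 28 mm high. Starts 165 mm above the jar's origin, turned 20 to 54 degrees anticlockwise from closed; dropped in, about 154 mm up; screwed home, 151 mm. Under 0.1 N m turns it; only the stops resist.
- lid_top (a point): Middle of the flat top face of the jar's loose round steel lid, at the foot of the bar; z is the lid's axis. Lid 106 mm across, 23 mm deep without the bar, 0.15 to 0.31 kg, 1.5 mm side play on the neck. It starts resting level on top of the jar's thread.
- comb_mid (a point): Steel comb, 180 x 30 x 5 mm, lying in the lowest tray on the jar's right; this point at its centre. Leave it.
- brush_mid (a point): Red slicker brush, 190 mm long, head 62 x 96 mm, lying on the middle tier, 85 mm above the counter; this point about its middle. Leave it.
- ramekin_mid (a point): White ceramic ramekin, 88 mm across, 46 mm high, on the top tier, 160 mm above the counter; this point at its centre. Leave it.
- groomer_mid (a point): Round purple silicone groomer, 92 mm across, 49 mm high, on the top tier; this point at its centre. Leave it.
- small_jar_mid (a point): Small round closed amber jar, 60 mm across, 85 mm high, on the counter to the right; this point at its centre. Leave it.
- sprayer_mid (a point): Aluminium spray bottle, 72 mm across, 183 mm high, on the counter to the right; this point half-way up. Leave it.
There are look-alikes about, which are no part of the job. Leave any green look-alike of the part that bears lid_bar alone.

How it is judged:
By the outcome, as a careful person would: the job done as asked, in the order asked, and still so for the second after the job is handed in, with the robot touching nothing.
It also fails if it takes over 45 s, if anything falls off the work surface, if the arm or the gripper's body presses on something with over 40 N, if the wrist force passes 120 N, or if a joint passes its speed limit or range.

## Working session

There is one attempt and no reset: what is moved stays moved. The work goes in short steps, Python scripts to look and compute and a tool call to move; the robot and the scene stay as the last step left them, time stands still between calls to the robot, and variables do not carry over. Pictures are saved under pics/ and viewed, about 8 in all and at most 12, crops included, and the job is handed in when it is done.

Besides the shell and the picture viewer there is one more tool, called after "Request:" as name(argument=value, ...), one argument or row to a line, values as JSON. arm_command: Moves the arm, as the interface text tells. Its arguments: {"type":"object","properties":{"series":{"type":"array"},"grip":{"type":"number"}},"required":["series"]}

```bash
mkdir -p pics; cat > h.py <<'E'
import numpy as np, cv2
from scipy.spatial.transform import Rotation as R
from cell import bot,get_image,nets
def w(p,uv,z=None):
    K=p["camera_matrix"]; uv=np.atleast_2d(uv).astype(float)
    s=cv2.undistortPoints(uv[:,None],np.array(K),np.array([p["k1"],0,0,0.]))[:,0]
    d=np.array([p["range_z"][int(round(v)),int(round(u))] for u,v in uv]) if z is None else z
    c=np.c_[s,np.ones(len(s))]*np.atleast_1d(d)[:,None]
    a=np.array(p["attitude"]); r=a if a.shape==(3,3) else R.from_quat(a).as_matrix()
    return c@r.T+np.array(p["position"])
def save(p,n): cv2.imwrite(f"pics/{n}.png",cv2.cvtColor(p["image"],cv2.COLOR_RGB2BGR))
E
python3 - <<'E'
from h import *
np.set_printoptions(precision=3,suppress=True)
print(bot.observe())
for c in("scene","side"):
    p=get_image(c); save(p,c)
    for n in("lid_bar","lid_top","jar"):
        for r in nets.trace(n,p)[:3]:
            v,u=np.nonzero(r["region"]); P=w(p,np.c_[u,v]); 
            print(c,n,r["conf"],r["xy"],len(u),np.median(P,0),P.min(0),P.max(0))
E
```

```text
{'time_s': 0.0, 'joint_pos': array([ 1.12 ,  0.379,  1.735, -0.   ,  1.028, -0.033]), 'qvel': array([ 0.   , -0.   ,  0.   ,  0.   , -0.001, -0.001]), 'joint_efforts': array([ -0.005, -76.373, -43.437,   0.065,   0.042,   0.   ]), 'tcp_pos': array([0.284, 0.639, 0.221]), 'tcp_rot': array([ 0.207,  0.978, -0.001, -0.   ]), 'contact_force': array([ 0.004,  0.37 , -0.336]), 'wrist_torque': array([-0.023,  0.063,  0.016]), 'width': 0.0913324819304445}
scene lid_bar 0.95 [253.6, 165.9] 1015 [ 0.599 -0.043  0.162] [ 0.475 -0.588  0.012] [1.105 0.086 1.17 ]
scene lid_bar 0.77 [292.3, 254.2] 1110 [ 0.811 -0.11   0.022] [ 0.746 -0.588 -0.007] [ 1.105 -0.045  1.17 ]
scene lid_top 0.84 [295.9, 251.4] 1063 [ 0.811 -0.11   0.022] [ 0.754 -0.588 -0.004] [ 1.105 -0.038  1.17 ]
scene lid_top 0.58 [258.5, 164.2] 1016 [ 0.599 -0.042  0.162] [ 0.536 -0.588  0.012] [1.105 0.065 1.17 ]
scene jar 0.95 [257.3, 190.9] 1200 [ 0.629 -0.072  0.082] [ 0.516 -0.588  0.008] [1.105 0.008 1.17 ]
side lid_bar 0.82 [311.4, 193.9] 1007 [ 0.792 -0.114  0.023] [ 0.094 -0.567 -0.003] [ 0.882 -0.045  0.902]
side lid_bar 0.72 [234.8, 193.2] 1213 [ 0.574 -0.049  0.164] [ 0.094 -0.567  0.137] [0.636 0.011 0.902]
side lid_top 0.89 [236.5, 194.7] 1271 [ 0.574 -0.049  0.163] [ 0.094 -0.567  0.11 ] [0.637 0.02  0.902]
side lid_top 0.61 [310.9, 196.3] 961 [ 0.793 -0.114  0.024] [ 0.094 -0.567 -0.003] [ 0.875 -0.037  0.902]
side jar 0.68 [241.6, 220.9] 1818 [ 0.551 -0.077  0.082] [ 0.094 -0.567  0.009] [0.629 0.077 0.902]
```

View pics/scene.png

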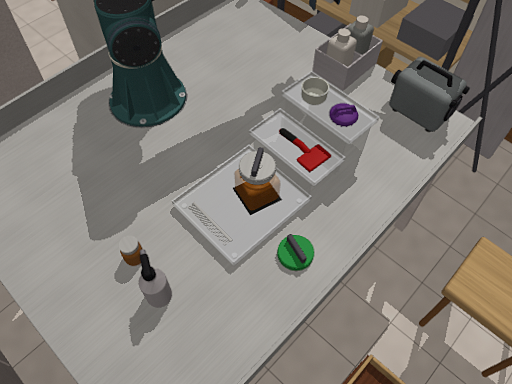

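View pics/side.png

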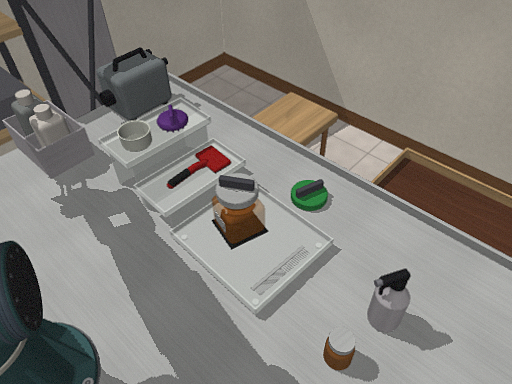

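```bash
python3 - <<'E'
from h import *
np.set_printoptions(precision=4,suppress=True)
for c in("scene","side"):
    p=get_image(c)
    v,u=np.nonzero(p["range_z"]>0);P=w(p,np.c_[u,v])
    q=P[np.hypot(P[:,0]-.59,P[:,1]+.045)<.09]
    t=q[(q[:,2]>.184)&(q[:,2]<.2)&(np.hypot(q[:,0]-.59,q[:,1]+.045)<.06)]
    l=q[(q[:,2]>.155)&(q[:,2]<.17)]
    f=lambda t:cv2.minAreaRect(t[:,:2].astype(np.float32))
    print(c,len(t),len(l),f(t) if len(t) else 0,f(l), np.percentile(l,[2,98],0))
    print(np.histogram(q[:,2],np.arange(0,.24,.01)))
    # front/side walls of jar
    s=q[(q[:,2]>.03)&(q[:,2]<.11)]
    print("walls",f(s),len(s))
    cv2.imwrite(f"pics/{c}_z.png",cv2.resize(cv2.cvtColor(p["image"][120:290,180:350],cv2.COLOR_RGB2BGR),None,fx=3.5,fy=3.5,interpolation=2))
E
```

```text
scene 149 733 ((0.5883162021636963, -0.03402473405003548), (0.01669137179851532, 0.08955509215593338), 29.46952247619629) ((0.5892234444618225, -0.035664185881614685), (0.1051020473241806, 0.10359665751457214), 29.337322235107422) [[ 0.5423 -0.0839  0.1563]
 [ 0.6382  0.0134  0.1665]]
(array([284, 742,  22,  78,  70,  82,  80,  79,  81,  92, 198, 187,  56,
        10,  70, 177, 592,  28,  99,  62,   0,   0,   0]), array([0.  , 0.01, 0.02, 0.03, 0.04, 0.05, 0.06, 0.07, 0.08, 0.09, 0.1 ,
       0.11, 0.12, 0.13, 0.14, 0.15, 0.16, 0.17, 0.18, 0.19, 0.2 , 0.21,
       0.22, 0.23]))
walls ((0.5907577276229858, -0.03672676533460617), (0.10606248676776886, 0.10716506838798523), 73.31177520751953) 760
side 214 741 ((0.5870919823646545, -0.03672950714826584), (0.017602723091840744, 0.08761775493621826), 30.25666046142578) ((0.5861689448356628, -0.03790177404880524), (0.10191117227077484, 0.10361440479755402), 75.82432556152344) [[ 0.5376 -0.0864  0.1562]
 [ 0.6342  0.004   0.1683]]
(array([  94, 1151,   39,  108,  118,  112,  126,  130,  142,  128,  251,
        280,  114,   24,   99,  139,  663,  100,  152,  110,    0,    0,
          0]), array([0.  , 0.01, 0.02, 0.03, 0.04, 0.05, 0.06, 0.07, 0.08, 0.09, 0.1 ,
       0.11, 0.12, 0.13, 0.14, 0.15, 0.16, 0.17, 0.18, 0.19, 0.2 , 0.21,
       0.22, 0.23]))
walls ((0.559912383556366, -0.053580090403556824), (0.07714845985174179, 0.14038336277008057), 30.793216705322266) 1115
```

The scene picture shows the steel lid with its dark bar at about (257,164) on the amber jar. The green look-alike lies on the counter at (295,252). The side picture agrees: lid at (236,190), label plate on the left face towards the robot.

The bar's narrow axis is at about 30° and the jar's x at about -17°, so the lid stands about 47° from closed. I'll move above it.

Request:
arm_command(
  series=[
    [[0, 0, -70, 0], [-551, -493, -70, 36], [-551, -493, -70, 36], [-551, -493, -70, 36], [-551, -493, -70, 36], [-551, -493, -70, 36], [-551, -493, -70, 36], [-551, -493, -70, 36], [-551, -493, -70, 36], [-551, -493, -70, 36], [-551, -493, -70, 36], [-551, -493, -70, 36], [-551, -493, -70, 36], [-551, -493, -70, 36], [-551, -493, -70, 36], [-551, -493, -70, 36], [-551, -493, -70, 36], [-551, -493, -70, 36], [-551, -493, -70, 36], [-551, -493, -70, 36]],
  ],
  grip=0,
)

```text
time_s: 3.0
tcp_pos: [0.5876, -0.0343, 0.2919]
tcp_rot: [0.499, 0.866, -0.0, 0.0]
contact_force: [-0.0, 0.4, -0.4]
width: 0.0912
```

```bash
cat > m.py <<'E'
from h import *
np.set_printoptions(precision=4,suppress=True)
def meas(c,zlo,zhi,name=None):
    p=get_image(c)
    if name: save(p,name)
    v,u=np.nonzero(p["range_z"]>0);P=w(p,np.c_[u,v])
    r=np.hypot(P[:,0]-.588,P[:,1]+.036)
    t=P[(P[:,2]>zlo)&(P[:,2]<zhi)&(r<.056)]
    print(c,len(t),cv2.minAreaRect(t[:,:2].astype(np.float32)) if len(t)>5 else 0, np.percentile(t[:,2],[5,50,95]) if len(t) else 0)
    return p,P
def st():
    o=bot.observe(); r=R.from_quat(o["tcp_rot"]).as_matrix()
    print(o["time_s"],o["tcp_pos"],"tooly deg",np.degrees(np.arctan2(r[1,1],r[0,1])),"z",r[:,2],o["contact_force"],o["wrist_torque"],o["width"])
E
python3 - <<'E'
from m import *
st()
p,P=meas("wrist",.182,.2,"wrist1")
r=np.hypot(P[:,0]-.588,P[:,1]+.036)
l=P[(P[:,2]>.155)&(P[:,2]<.17)&(r<.065)]; print(cv2.minAreaRect(l[:,:2].astype(np.float32)))
E
```

```text
3.0 [ 0.5876 -0.0343  0.2919] tooly deg 30.067811907987235 z [-0.     -0.0001 -1.    ] [-0.0406  0.4386 -0.419 ] [-0.0633  0.0176 -0.0024] 0.09119023752950865
wrist 1318 ((0.5875743627548218, -0.033213578164577484), (0.0156604815274477, 0.08648605644702911), 30.4713134765625) [0.1893 0.192  0.1933]
((0.5873605012893677, -0.03397739306092262), (0.10447194427251816, 0.10543499886989594), 2.645172357559204)
```

View pics/wrist1.png

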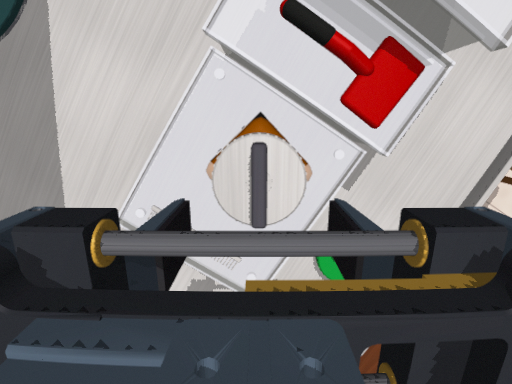

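The wrist view shows the bar upright at (258,185), centred between the fingers. I'll descend and close.

Request:
arm_command(
  series=[
    [[0, 0, 50, 0], [0, 0, 95, 0], [0, 0, 110, 0], [0, 0, 116, 0], [0, 0, 116, 0]],
  ],
)

```text
time_s: 3.68
tcp_pos: [0.5883, -0.0344, 0.177]
tcp_rot: [0.5, 0.866, 0.0, 0.001]
contact_force: [0.3, -0.1, 0.7]
width: 0.0911
```

Request:
arm_command(
  series=[
    [[0, 0, 0, 0], [0, 0, 0, 0], [0, 0, 0, 0], [0, 0, 0, 0], [0, 0, 0, 0], [0, 0, 0, 0]],
  ],
  grip=1,
)

```text
time_s: 4.42
tcp_pos: [0.5883, -0.0344, 0.177]
tcp_rot: [0.5, 0.866, 0.0, 0.001]
contact_force: [-0.5, 0.7, -0.6]
width: 0.0341
```

```bash
python3 -c "
from m import *
st()"
```

```text
4.425 [ 0.5883 -0.0344  0.177 ] tooly deg 30.058528331000677 z [ 0.0012 -0.0002 -1.    ] [-0.5316  0.6851 -0.5864] [-0.0044 -0.0002 -0.0381] 0.034114279720424176
```

Request:
arm_command(
  series=[
    [[0, 0, 0, 0], [0, 0, 0, 0], [0, 0, 0, 0], [0, 0, 0, 0], [0, 0, 0, -8], [0, 0, 0, -16], [0, 0, 0, -24], [0, 0, 0, -32], [0, 0, 0, -38], [0, 0, 0, -40], [0, 0, 0, -40]],
  ],
)

```text
time_s: 5.8
tcp_pos: [0.5882, -0.0344, 0.1769]
tcp_rot: [0.174, 0.985, 0.0, 0.001]
contact_force: [0.0, -0.2, -1.7]
width: 0.0158
```

```bash
python3 -c "
from m import *
st()"
```

```text
5.8 [ 0.5882 -0.0344  0.1769] tooly deg 69.98187957490343 z [ 0.001  -0.0002 -1.    ] [ 0.0263 -0.2105 -1.7123] [-0.0449  0.0464 -0.0011] 0.01584817067973379
```

The wrist now carries about 1.7 N, the lid's weight, so the lid is past the drop angle. I'll open slightly to let it fall.

Request:
arm_command(
  series=[
    [[0, 0, 0, 0], [0, 0, 0, 0], [0, 0, 0, 0], [0, 0, 0, 0]],
  ],
  grip=0.6,
)

```text
time_s: 6.3
tcp_pos: [0.5882, -0.0344, 0.1769]
tcp_rot: [0.174, 0.985, 0.0, 0.001]
contact_force: [0.1, -0.4, 0.0]
width: 0.0365
```

```bash
python3 - <<'E'
from m import *
st()
for c in("scene","side"):
    p,P=meas(c,.170,.187,None)
    r=np.hypot(P[:,0]-.588,P[:,1]+.035)
    q=P[(r<.05)&(P[:,2]>.13)&(P[:,2]<.2)]; print(np.histogram(q[:,2],np.arange(.13,.2,.004))[0])
p=get_image("side")
cv2.imwrite("pics/s2.png",cv2.resize(cv2.cvtColor(p["image"][130:270,160:320],cv2.COLOR_RGB2BGR),None,fx=4,fy=4))
E
```

```text
6.3 [ 0.5882 -0.0344  0.1769] tooly deg 69.97120469842577 z [ 0.0011 -0.0001 -1.    ] [ 0.0637 -0.4191  0.0369] [-0.0104  0.0074  0.0101] 0.03646517597636846
scene 158 ((0.6027551889419556, -0.038662612438201904), (0.057690225541591644, 0.05974322557449341), 69.1788101196289) [0.1716 0.1788 0.1839]
[  5   4   1   5  87 294  68   9  14  12  20  45  70  23  17   8  16]
side 192 ((0.5698078870773315, -0.03629916533827782), (0.050984788686037064, 0.06291845440864563), 0.13079164922237396) [0.1717 0.1793 0.1851]
[  1   1   1   1  14 400  84  23  17  26  36  38  81  33  16   7   2]
```

View pics/s2.png

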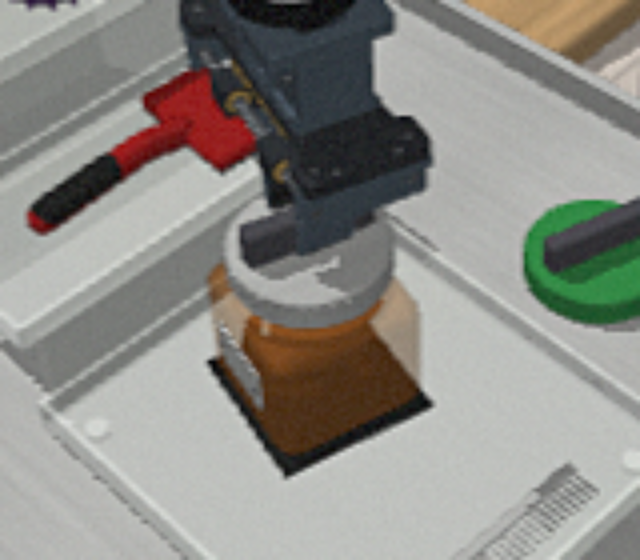

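The lid has dropped: its top is at 0.151 m, was 0.163, and it sits level. I'll lower 11 mm, grip, then screw clockwise while sinking with the thread.

Request:
arm_command(
  series=[
    [[0, 0, 6, 0], [0, 0, 11, 0], [0, 0, 11, 0]],
  ],
)

```text
time_s: 6.82
tcp_pos: [0.5879, -0.0344, 0.1652]
tcp_rot: [0.174, 0.985, -0.0, 0.0]
contact_force: [1.1, -0.9, -0.7]
width: 0.0367
```

Request:
arm_command(
  series=[
    [[0, 0, 0, 0], [0, 0, 0, 0], [0, 0, 0, 0], [0, 0, 0, 0], [0, 0, 0.3, 8], [0, 0, 0.6, 16], [0, 0, 0.8, 24], [0, 0, 1.1, 32], [0, 0, 1.4, 40], [0, 0, 1.4, 40]],
  ],
  grip=1,
)

```text
time_s: 8.07
tcp_pos: [0.5877, -0.0344, 0.1636]
tcp_rot: [0.5, 0.866, -0.0, -0.0]
contact_force: [-0.5, 0.1, -2.1]
width: 0.0159
```

```bash
python3 -c "
from m import *
st()"
```

```text
8.075 [ 0.5877 -0.0344  0.1636] tooly deg 30.023681915849764 z [-0.0004  0.     -1.    ] [-0.4736  0.1307 -2.1078] [-0.05    0.0162  0.01  ] 0.01588051572091423
```

Turning smoothly with low forces. I'll go on to the stop.

Request:
arm_command(
  series=[
    [[0, 0, 0.3, 8], [0, 0, 0.6, 16], [0, 0, 0.9, 24], [0, 0, 1.2, 32], [0, 0, 1.5, 40], [0, 0, 1.6, 44], [0, 0, 1.6, 44]],
  ],
)

```text
time_s: 8.95
tcp_pos: [0.5876, -0.0343, 0.162]
tcp_rot: [0.787, 0.617, -0.0, -0.0]
contact_force: [0.6, -1.3, -1.8]
width: 0.0162
```

```bash
python3 -c "
from m import *
st()"
```

```text
8.95 [ 0.5876 -0.0343  0.162 ] tooly deg -13.782575997577691 z [-0.0006  0.     -1.    ] [ 0.6455 -1.2718 -1.8279] [-0.0885  0.095   0.004 ] 0.016180170261125604
```

Request:
arm_command(
  series=[
    [[0, 0, 0.2, 2], [0, 0, 0.2, 4], [0, 0, 0.2, 4]],
  ],
)

```text
time_s: 9.32
tcp_pos: [0.5872, -0.0344, 0.1618]
tcp_rot: [0.808, 0.59, -0.001, -0.0]
contact_force: [-4.9, -1.0, 3.1]
width: 0.0161
```

```bash
python3 -c "
from m import *
st()"
```

```text
9.325 [ 0.5872 -0.0344  0.1618] tooly deg -17.741528561862182 z [-0.0016 -0.0005 -1.    ] [-4.8933 -0.9888  3.1262] [-0.1862  1.0373  1.0538] 0.016097148084976105
```

The z moment rose to 1.05 N m, so the lid is on the stop. I'll release, retreat and check.

Request:
arm_command(
  series=[
    [[0, 0, 0, -1], [0, 0, 0, -1], [0, 0, 0, -1], [0, 0, 0, -1], [0, 0, 0, -1], [0, 0, 0, -1]],
  ],
  grip=0,
)

```text
time_s: 10.07
tcp_pos: [0.5872, -0.0344, 0.1618]
tcp_rot: [0.803, 0.597, -0.001, -0.0]
contact_force: [0.2, 0.4, 0.4]
width: 0.0733
```

Request:
arm_command(
  series=[
    [[0, 0, -20, 0], [0, 0, -70, 0], [0, 0, -130, 0], [0, 0, -130, 0], [0, 0, -130, 0], [0, 0, -130, 0]],
  ],
)

```text
time_s: 10.82
tcp_pos: [0.5867, -0.0343, 0.2908]
tcp_rot: [0.803, 0.597, -0.001, -0.001]
contact_force: [0.0, 0.1, -0.3]
width: 0.0913
```

```bash
python3 - <<'E'
from m import *
st()
for c in("wrist","scene","side"):
    p,P=meas(c,.171,.19,c+"3")
    r=np.hypot(P[:,0]-.5875,P[:,1]+.035)
    q=P[(r<.05)&(P[:,2]>.13)&(P[:,2]<.165)]; print("lid z",np.median(q[:,2]) if len(q) else None)
    s=P[(r<.09)&(P[:,2]>.03)&(P[:,2]<.1)]
    if len(s)>5: print("jar",cv2.minAreaRect(s[:,:2].astype(np.float32)),len(s))
    if c=="scene":
        # two visible walls: straight line fits
        for sel in (s[:,0]>.5875+.0,):
            pass
        for d in range(4):
            a=np.radians(-16.7+90*d); n=np.array([np.cos(a),np.sin(a)])
            e=(s[:,:2]-[.5875,-.035])@n; k=abs(e-.054)<.006; k&=abs((s[:,:2]-[.5875,-.035])@[-n[1],n[0]])<.045
            if k.sum()>30:
                vx,vy,_,_=cv2.fitLine(s[k,:2].astype(np.float32),cv2.DIST_HUBER,0,.01,.01).ravel(); print("wall",d,k.sum(),np.degrees(np.arctan2(vy,vx))%90-90)
E
```

```text
10.825 [ 0.5867 -0.0343  0.2908] tooly deg -16.75443629252305 z [-0.0033 -0.0002 -1.    ] [ 0.0279  0.0928 -0.2956] [-0.076   0.0697  0.0307] 0.09134334572096889
wrist 1220 ((0.5882893800735474, -0.034067485481500626), (0.08785807341337204, 0.015945464372634888), 74.51734161376953) [0.1752 0.1779 0.1792]
lid z 0.15026105694106884
jar ((0.603227972984314, 0.017796523869037628), (0.00021030519565101713, 0.07726049423217773), 73.51423645019531) 108
scene 151 ((0.5894635319709778, -0.03470361977815628), (0.08573844283819199, 0.01835605502128601), 75.09725952148438) [0.1721 0.1756 0.1788]
lid z 0.148400843348226
jar ((0.6090412735939026, -0.06463084369897842), (0.13823769986629486, 0.06813212484121323), 31.9205322265625) 565
wall 0 337 -16.521324
wall 3 178 -16.35411
side 178 ((0.5875821709632874, -0.036471281200647354), (0.08819276839494705, 0.01627192087471485), 73.90410614013672) [0.1722 0.1765 0.1789]
lid z 0.14927181784697224
jar ((0.5573418736457825, -0.05439198762178421), (0.07272861897945404, 0.14054903388023376), 29.742942810058594) 879
```

View pics/wrist3.png

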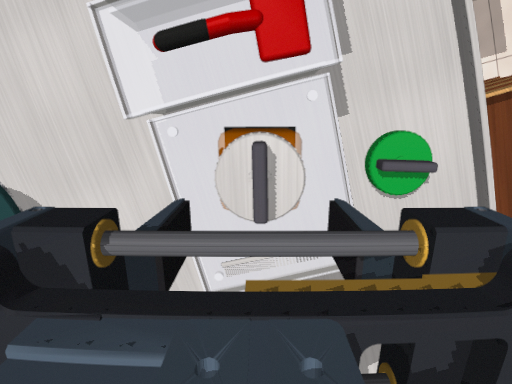

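The wrist view shows the bar at (260,182), square with the jar within about 1°. Its top is at 0.178 m, which matches the home height. My 1° unwinding before release may have backed it off slightly, so I'll re-seat it and release without unwinding.

Request:
arm_command(
  series=[
    [[0, 0, 50, 0], [0, 0, 100, 0], [0, 0, 122, 0], [0, 0, 128, 0], [0, 0, 128, 0], [0, 0, 128, 0]],
  ],
)

```text
time_s: 11.72
tcp_pos: [0.5873, -0.0345, 0.164]
tcp_rot: [0.803, 0.597, -0.001, -0.0]
contact_force: [-0.6, -0.9, 0.0]
width: 0.0911
```

Request:
arm_command(
  series=[
    [[0, 0, 0, 0], [0, 0, 0, 0], [0, 0, 0, 0], [0, 0, 0, 0], [0, 0, 0, 0], [0, 0, 0, 0], [0, 0, 0, 0], [0, 0, 0, 0], [0, 0, 0, 0], [0, 0, 0, 1], [0, 0, 0, 1.5], [0, 0, 0, 1.5]],
  ],
  grip=1,
)

```text
time_s: 13.22
tcp_pos: [0.587, -0.0344, 0.164]
tcp_rot: [0.81, 0.586, -0.001, -0.0]
contact_force: [-5.1, 0.8, 4.3]
width: 0.0162
```

```bash
python3 -c "
from m import *
st()"
```

```text
13.225 [ 0.587  -0.0344  0.164 ] tooly deg -18.23574716522098 z [-0.0021 -0.0005 -1.    ] [-5.0996  0.8231  4.2847] [0.1387 1.0553 0.8926] 0.016195207472973802
```

On the stop again at 0.9 N m. Release and rise.

Request:
arm_command(
  series=[
    [[0, 0, 0, 0], [0, 0, 0, 0], [0, 0, 0, 0], [0, 0, 0, 0], [0, 0, 0, 0], [0, 0, 0, 0], [0, 0, -20, 0], [0, 0, -70, 0], [0, 0, -130, 0], [0, 0, -130, 0], [0, 0, -130, 0], [0, 0, -130, 0]],
  ],
  grip=0,
)

```text
time_s: 14.72
tcp_pos: [0.5867, -0.0343, 0.2931]
tcp_rot: [0.81, 0.586, -0.002, -0.001]
contact_force: [-0.4, 0.5, 0.6]
width: 0.0916
```

```bash
python3 - <<'E'
from m import *
st()
for c in("wrist","side"):
    p,P=meas(c,.171,.19,c+"4")
    r=np.hypot(P[:,0]-.588,P[:,1]+.035)
    t=P[(P[:,2]>.171)&(P[:,2]<.19)&(r<.056)][:,:2].astype(np.float32)
    vx,vy,_,_=cv2.fitLine(t,cv2.DIST_L2,0,.01,.01).ravel(); print("bar axis x",np.degrees(np.arctan2(vy,vx))-90)
E
```

```text
14.725 [ 0.5867 -0.0343  0.2931] tooly deg -18.233082957239017 z [-0.0038 -0.0004 -1.    ] [-0.3709  0.4561  0.5744] [-0.0843  0.1116  0.0406] 0.09161776590702175
wrist 1202 ((0.5884366035461426, -0.03374520316720009), (0.0867290198802948, 0.01598842814564705), 74.21574401855469) [0.1752 0.1778 0.1791]
bar axis x -15.746193
side 182 ((0.5870145559310913, -0.03741179779171944), (0.08845972269773483, 0.015936192125082016), 74.1702880859375) [0.1728 0.1764 0.1789]
bar axis x -15.305038
```

The lid is against its stop, bar within about 1° of the jar's walls, and the gripper is clear.

```bash
python3 -c "
from h import *
print(bot.finish_job())"
```

```text
the job is handed in; nothing more can be done
None
```

The lid is screwed home on the amber jar with its bar square to the front, and the job is handed in at about 14.7 s on the robot's clock.

**What I did:**
- I gripped the lid's bar and turned it back about 40°, to roughly 87° from closed.
- I eased the grip there and the lid dropped; its top went from about 0.163 m to 0.151 m.
- I gripped again and screwed it clockwise to the stop, where the moment rose to about 1 N m.
- My first release included a 1° unwind that may have backed the lid off slightly. I pressed it to the stop again (0.9 N m) and released without unwinding.

**Last checks:**
- **Height:** the bar's top is at 0.178 m, against about 0.177 m expected when home.
- **Squareness:** the bar's axis read -15.3° to -15.8° against the jar walls at -16.4°. That is within about 1° and about the measurement's noise.
- **Clearance:** the gripper is open, about 0.11 m above the bar and touching nothing.
- **Other things:** I did not touch any of them; I did not measure their positions again.

No check failed.

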